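# Make the breaker test station ready: regulator to zero, test drawer home

### The arm

A 7-joint arm with a two-finger parallel gripper is mounted at the origin on the work surface. World frame = base frame: x ahead of the robot, y to its left, z up, the work surface at z = 0. Lengths are in m, angles in rad, forces in N, time in s.
With the tool pointing down it reaches from about 0.425 to 0.875 m from the base axis. Payload 4.7 kg.
Tool frame: the origin (TCP) lies between the finger pads; the fingertips stand 19 mm ahead of it and the grasp point (between the pads) is the TCP (ctrl.tip_extent is the distance from the TCP to the fingertips, in m); z points along the fingers, y is the line along which they close (so a half turn about z gives the same grasp; the last joint's range is limited). The gripper opens to 87 mm and grips with 3 to 60 N. Pads are 19 mm wide; open, the fingers measure 117 mm over their backs; the gripper's body (75 mm by 190 mm) begins 51 mm behind the grasp point.
Start: joints at [1.325, 0.321, -0.07, 1.45, 0.023, 1.371, -0.057], TCP at [0.167, -0.628, 0.242] pointing down, gripper open.
Joint ranges: [-2.86, 2.86], [-0.3, 2.09], [-1.38, 1.24], [0.06, 2.45], [-1.56, 4.7], [0.09, 2.05], [-2.69, 2.69]. Speed limits (rad/s): [2.57, 2.57, 3.14, 3.14, 3.14, 3.14, 3.14].

### API

Orientations are given as a rotation vector (axis times angle).
In Python, from bench import ctrl gives the robot as it stands.
- The arm moves only by the shell command python3 -m crank 'ROWS' [OPENING] [FORCE]. ROWS is JSON, a list of rows, each an object of numbers: "tx", "ty", "tz": the shift along the tool's x, y, z in mm; "turn": the turn about the tool's z in units of 5 degrees (1.0 is 5 degrees). In form: [{"tx": .., "ty": .., "tz": .., "turn": ..}, ...]. A call has 1 to 5 rows; each row is the pose to reach, as a shift and turn from the pose commanded when the call began, along the tool's axes at that moment; what a row does not reach only later rows make up. A row lasts 1/8 s, in which the tool goes at most 62.5 mm and 10.7 degrees, less where a joint would pass 70% of its speed; a pose out of reach is approached as far as the arm can. A call with a gripper value outside its range is refused whole. OPENING is the finger opening in mm, from 0 to 87, set as the call begins (- or left out, the last holds). The fingers move at their own pace and stop on an object; FORCE is the grip in N (left out, the last holds). Time passes only in rows, so rows that repeat a pose let the fingers close. It gives the time, the measured TCP pose, the force, the opening and the grip force at its end, in the units of the state.
- ctrl.get_state(): the state, without advancing time (a new reading comes with each control period).
- ctrl.get_image(name): name is "side" or "top"; returns (picture, depth): 384x512x3 uint8, red, green, blue; 384x512 float32, m along the optical axis (not along the pixel's ray), 0 where there is no reading.
- ctrl.camera_model(name): a dict with "intrinsics" (3x3 intrinsics, pixels), "origin" and "orientation" of the camera in the world. Camera axes: x right, y down, z forward; pixel columns grow to the right and rows downward; lengths in m; the calibration is good to about 2 mm. A picture is of the moment at which its call begins. camera_model takes no time and is no camera call.
- ctrl.close_job(): hands the job in; it is judged then, once.
Trained networks look in the newest picture that a camera, given by its name, has taken for a name from the list of things; names that differ only in an ending like _2 or _b are one class to them, and where a whole thing is asked for, a point or a joint stands for the part that bears it (a point fixed in the world has none). Each returns a list of dicts, best first, with "confidence" (0 to 1); they miss things now and then, are a little off and sometimes report something else, mostly with a low value. They report only what shows in the picture. A call takes as long as a camera call.
- ctrl.recognise(camera, query): "xyz" ([x, y, z] in m, in world coordinates, good to about 4 mm: the middle of the surface that is visible of it).
- ctrl.mark_of(camera, query): "xyz" ([x, y, z] in m, in world coordinates, good to about 4 mm: a listed point, or the origin of a listed thing).
The state is a dict: "time": time; "joint_positions": joint angles; "qd": joint speeds; "joint_torque": joint torques, N m; "position": TCP position; "tool_rot": TCP orientation; "ft_force": force on the tool from outside, world axes, zero at the start; "torque": the same for the moment, N m; "grip_width": opening from 0.0 (shut) to 1.0 (fully open); "grip_force": force on a finger pad.
Only numpy, scipy, OpenCV 4.12 (cv2) and the standard library are available. Lean on these libraries where they do the work, as an engineer would, in place of code of your own. Each camera call takes 0.05 s, during which the arm holds its last target. There are 200 camera calls.

### The job

Get the breaker test station ready: first turn the black three-arm knob on the round transformer all the way down, anticlockwise seen from above, through its click, and press it firmly against its zero stop. Only then push the test box's open drawer home over its catch and press it firmly against its stop too. Firmly means a push of at least 10 N that lasts a moment, never more than 35 N; leave everything else on the bench where it is.

Things in the scene. Friction and masses are not known exactly. Their poses are not given: they have to be found in the camera images.
- variac: Variable transformer, fixed to the bench: round grey slotted case, 160 mm in diameter and 152 mm high, with an aluminium dial plate of tick marks on top and a black terminal block (reaching 94 mm from the axis, 44 mm high) at the foot of its front. Origin: centre of its underside; z up, x points from the front to the back. The knob turns on its vertical axis, in the middle of the top.
- knob_axis (a point): Point on the knob's vertical axis, 176.5 mm above the bench; does not move when it turns. The black knob: a flat skirt 50 mm in radius, its top 160 mm above the bench; a hub 24 mm in radius; three equal arms 120 degrees apart, 20 to 23 mm wide, round-ended, reaching 56 mm from the axis, standing 163 to 190 mm above the bench. The closed fingertips fit from above into the gaps between the arms.
- knob_pointer (a point): Outer end of the knob's pointer arm (the one with the white line along it), 56 mm from the axis, 176.5 mm above the bench; it goes round with the knob.
- knob (a joint): Knob angle, rad: 0 at the zero stop, growing clockwise seen from above to 5.4 at the upper stop. At 0 the pointer arm bears 2.70 rad from the case's x axis towards its y. Rubs at 0.1 N m. The zero click resists from 0.30 down to 0.08 (up to 0.5 N m, about 11 N at an arm): let go there, it springs back to about 0.31; below 0.06 it snaps to 0 by itself and stays.
- testbox: Test box, fixed to the bench: grey steel case 200 mm deep (x), 200 mm wide (y), 112 mm high, open at the front for one drawer. Origin on the bench under the middle of the width, 60 mm behind the case's front edge; x points into the box (the way the drawer goes in), z up. Two low lamps stand on its top near the rear corners.
- drawer_face (a point): Centre of the flat outer face of the drawer's front plate, 57 mm above the bench; travels with the drawer. The plate is 192 mm wide, 90 mm high (12 to 102 mm above the bench), with a recessed pull, nothing standing proud. A four-pole breaker is clipped to a rail in the drawer behind it.
- drawer_home (a point): Where the centre of the drawer's face lies when the drawer is fully home (12 mm in front of the case); fixed to the test box.
- drawer (a joint): How far the drawer stands open, m: 0 fully home, up to 0.11. It slides along the test box's x axis (in = +x) and rubs at about 2 N. A spring catch resists from 0.0125 to 0.0035 (up to 11 N); let go there and it springs back to 0.015 to 0.022; below 0.0025 it pulls itself to 0 and stays.
- breaker_top: Loose three-pole breaker, 80 by 54 by 62 mm, lying on the test box's top behind the middle. Leave alone. Origin: centre of its underside.
- breaker_mid: Loose two-pole breaker, 80 by 36 by 62 mm, on the bench between the transformer and the test box. Leave alone. Origin: centre of its underside.
- driver: Straight electric screwdriver, 225 mm long and 40 mm high, lying on the bench at the left front. Leave alone. Origin: on the bench under the middle of its length.
- parts_tray: Grey tray of small parts, 150 by 220 by 60 mm, at the left. Leave alone. Origin: centre of its underside.
- meter: Hand multimeter lying flat, 165 by 80 by 44 mm, at the right. Leave alone. Origin: centre of its underside.
- contactor: Contactor, 75 by 45 by 88 mm, at the right. Leave alone. Origin: centre of its underside.
- bottle: White plastic bottle, 52 mm in diameter and 130 mm high, at the right front. Leave alone. Origin: centre of its underside.

How it is judged:
By the outcome, as a careful person would: the job done as asked, in the order asked, and still so for the second after the job is handed in, with the robot touching nothing.
It also fails if it takes over 66 s, if anything falls off the work surface, if the arm or the gripper's body presses on something with over 40 N, if the wrist force passes 120 N, or if a joint passes its speed limit or range.

## Working session

There is one attempt and no reset: what is moved stays moved. The work goes in short steps, Python scripts to look and compute and a shell command to move; the robot and the scene stay as the last step left them, time stands still between calls to the robot, and variables do not carry over. Pictures are saved under pics/ and viewed, at most 10 in all, crops included, and the job is handed in when it is done.

```bash
ls; mkdir -p pics
python3 - <<'E'
from bench import ctrl
import cv2,numpy as np
for c in ("top","side"):
    p,d=ctrl.get_image(c); cv2.imwrite(f"pics/{c}0.png",p[:,:,::-1])
    for q in ("variac","knob_axis","knob_pointer","testbox","drawer_face","drawer_home","breaker_mid","breaker_top","bottle","meter","contactor","driver","parts_tray"):
        r=ctrl.mark_of(c,q); print(c,q,[(np.round(x["xyz"],3).tolist(),round(x["confidence"],2)) for x in r[:2]])
s=ctrl.get_state(); print(s)
E
```

```text
pics
top variac [([0.612, 0.182, -0.0], 0.97)]
top knob_axis [([0.612, 0.182, 0.172], 0.66)]
top knob_pointer [([0.665, 0.157, 0.179], 0.66), ([0.614, 0.182, 0.172], 0.38)]
top testbox [([0.61, -0.188, 0.003], 0.92)]
top drawer_face [([0.454, -0.185, 0.054], 0.59)]
top drawer_home [([0.542, -0.18, 0.055], 0.88), ([0.612, -0.185, 0.0], 0.43)]
top breaker_mid [([0.569, 0.002, -0.0], 0.62)]
top breaker_top [([0.66, -0.187, 0.11], 0.75)]
top bottle [([0.326, -0.372, -0.005], 0.62)]
top meter [([0.666, 0.16, 0.179], 0.73), ([0.434, -0.521, 0.003], 0.62)]
top contactor [([0.632, -0.455, 0.004], 0.84)]
top driver [([0.296, 0.348, -0.002], 0.87)]
top parts_tray [([0.476, 0.544, -0.0], 0.59)]
side variac [([0.61, 0.18, -0.002], 0.62)]
side knob_axis [([0.615, 0.184, 0.175], 0.68)]
side knob_pointer [([0.664, 0.157, 0.175], 0.87)]
side testbox [([0.607, -0.185, 0.002], 0.67)]
side drawer_face []
side drawer_home [([0.538, -0.188, 0.057], 0.92)]
side breaker_mid [([0.569, 0.007, 0.001], 0.51)]
side breaker_top [([0.661, -0.188, 0.109], 0.78), ([0.611, 0.183, -0.0], 0.62)]
side bottle [([0.32, -
[... 239 characters left out ...]
rray([ 1.32511696,  0.32101702, -0.07009218,  1.45046216,  0.02259571,
        1.37082955, -0.05692235]), 'qd': array([-9.66224713e-05,  1.44303837e-03,  4.82710412e-04,  6.37611282e-04,
       -5.69472517e-04,  4.21879527e-04,  2.06255473e-03]), 'joint_torque': array([-1.17620721e-04, -4.91101384e+01, -4.03256547e-01, -3.12763381e+01,
       -6.37599849e-02,  3.38746409e-02,  3.40106772e-05]), 'position': array([ 0.16694339, -0.6282215 ,  0.24159443]), 'tool_rot': array([ 3.11505557e+00,  4.06884770e-01, -5.04348200e-05]), 'ft_force': array([-1.32946954,  0.51204541, -0.67026582]), 'torque': array([-0.02707981,  0.00556212,  0.03266557]), 'grip_force': 0.0, 'grip_width': 0.9987897088421334}
```

View pics/top0.png

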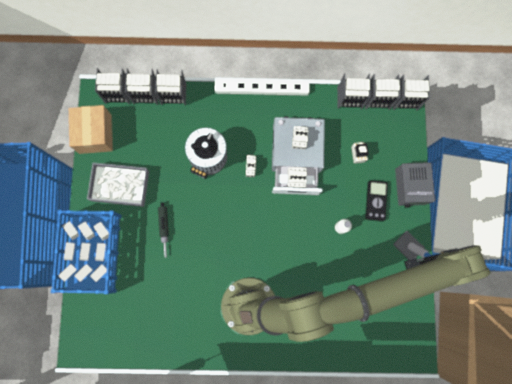

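View pics/side0.png

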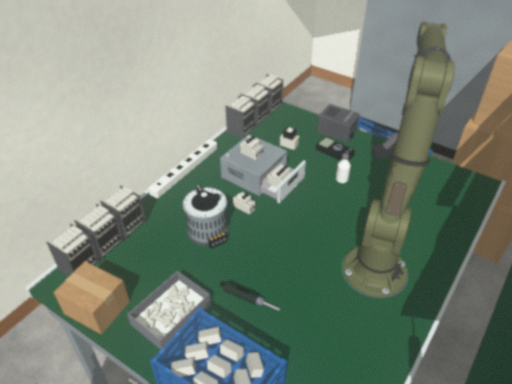

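The top view shows the variac knob at about (205,148), with its terminal block at (199,171), and the test box at (298,145) with its drawer face near (297,191). The side view agrees: the knob is at (205,193) and the drawer is open at (288,178). Next I'll measure the yaws.

```bash
cat > h.py <<'E'
import numpy as np,cv2
from bench import ctrl
from scipy.spatial.transform import Rotation as R
def cam(c):
    m=ctrl.camera_model(c); o=np.array(m["orientation"],float)
    Rm=o if o.shape==(3,3) else R.from_rotvec(o).as_matrix() if o.size==3 else R.from_quat(o).as_matrix()
    return np.array(m["intrinsics"]),Rm,np.array(m["origin"])
def cloud(c):
    p,d=ctrl.get_image(c); K,Rm,t=cam(c)
    v,u=np.mgrid[:d.shape[0],:d.shape[1]]
    X=np.stack([(u-K[0,2])/K[0,0]*d,(v-K[1,2])/K[1,1]*d,d],-1)@Rm.T+t
    X[d==0]=np.nan
    return p,X
E
python3 - <<'E'
from h import *
print({k:np.shape(v) for k,v in ctrl.camera_model("top").items()}, ctrl.camera_model("top")["orientation"])
p,X=cloud("top"); x,y,z=X[...,0],X[...,1],X[...,2]
def rect(m,n):
    q=(X[m][:,:2]*1000).astype(np.float32); r=cv2.minAreaRect(q); print(n,len(q),np.round(r[0]),np.round(r[1]),round(r[2],1),q.mean(0).round())
near=(abs(y+.187)<.14)&(x>.4)&(x<.85)
rect(near&(abs(z-.112)<.006)&(x>.5),"boxtop")
rect(near&(z>.095)&(z<.108)&(x<.5),"plate top")
inn=near&(x<.55)&(abs(y+.187)<.06)
print("breaker in drawer max z",np.nanmax(z[inn]), "box max z",np.nanmax(z[near]))
v=(np.hypot(x-.612,y-.182)<.12)
rect(v&(z>.17)&(z<.2),"arms"); rect(v&(z>.030)&(z<.055),"term")
# knob arms angles
q=X[v&(z>.172)&(z<.2)]; c=np.array([.613,.183]); r=np.hypot(*(q[:,:2]-c).T); a=np.arctan2(q[:,1]-c[1],q[:,0]-c[0])
print(q.mean(0), np.sort(np.round(a[r>.035],2)), r.max())
im=cv2.resize(p[115:210,165:340],None,fx=4.5,fy=4.5,interpolation=cv2.INTER_CUBIC); cv2.imwrite("pics/crop1.png",im[:,:,::-1])
E
```

```text
{'intrinsics': (3, 3), 'origin': (3,), 'orientation': (3,)} [-2.15508294  2.11432144 -0.19998939]
boxtop 1571 [ 629. -186.] [200. 247.] 89.1 [ 647. -186.]
plate top 106 [ 475. -183.] [192.  38.] 87.9 [ 462. -185.]
breaker in drawer max z 0.11427147022391138 box max z 0.19355941646770414
arms 271 [602. 178.] [89. 98.] 35.0 [610. 184.]
term 130 [548. 179.] [ 64. 147.] 12.0 [541. 201.]
[0.60998507 0.18464679 0.18764227] [-2.88 -2.85 -2.84 -2.81 -2.78 -2.78 -2.75 -2.72 -2.72 -2.7  -2.69 -2.67
 -2.66 -2.66 -2.65 -2.62 -2.62 -2.59 -2.59 -2.57 -2.56 -2.53 -2.53 -2.52
 -2.52 -2.5  -2.49 -2.47 -2.46 -2.43 -2.42 -2.42 -2.35 -2.35 -2.34 -0.71
 -0.68 -0.68 -0.65 -0.65 -0.58 -0.58 -0.55 -0.53 -0.52 -0.49 -0.47 -0.44
 -0.43 -0.41 -0.39 -0.39 -0.36 -0.33 -0.32 -0.31 -0.27 -0.27 -0.21 -0.15
  1.31  1.44  1.46  1.47  1.52  1.52  1.52  1.55  1.56  1.61  1.62  1.63
  1.65  1.65  1.66  1.66  1.66  1.68  1.71  1.74  1.75  1.77  1.81  1.82
  1.83  1.85  1.86  1.89  1.89  1.9   1.9   1.91  1.92  1.95  1.96] 0.05724299731317856
```

View pics/crop1.png

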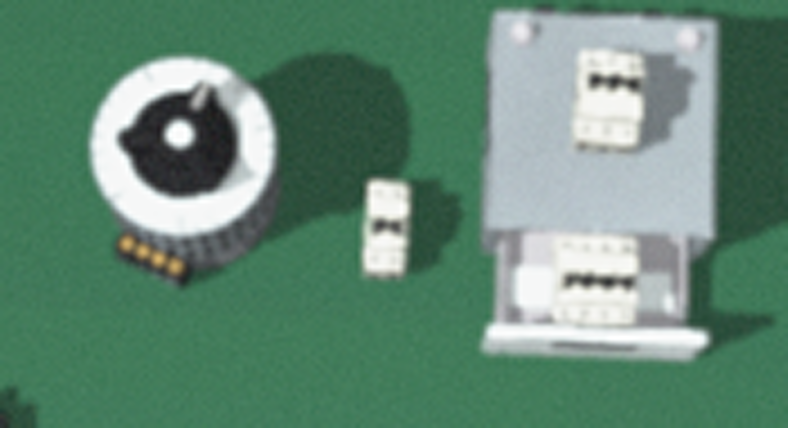

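The crop shows the terminal block tilted from (125,243) to (178,268), so the case yaw is about -0.44 rad. The white pointer line is at (203,97), a bearing of about -0.44, which puts the knob angle near 2.7 rad. The drawer plate runs from (485,340) to (705,345), so the box yaw is about -2°.

Plan: put the closed fingertips in the gap at bearing 2.75 and orbit them anticlockwise.

```bash
cat >> h.py <<'E'
C=np.array([.612,.183])
def rows(pts):
    s=ctrl.get_state(); Rm=R.from_rotvec(s["tool_rot"]).as_matrix()
    for q in pts: print(np.round((np.array(q)-s["position"])@Rm*1000).astype(int).tolist(), np.round(q,3))
def orb(b,z,r=.048): return [C[0]+r*np.cos(b),C[1]+r*np.sin(b),z]
E
python3 -c "
from h import *
rows([[.45,-.33,.26],orb(2.75,.26)])"
```

```text
[350, -215, -18] [ 0.45 -0.33  0.26]
[600, -699, -19] [0.568 0.201 0.26 ]
```

```bash
python3 -m crank '[{"tx":50,"ty":-31,"tz":-6},{"tx":100,"ty":-62,"tz":-12},{"tx":150,"ty":-93,"tz":-18},{"tx":200,"ty":-124,"tz":-18},{"tx":250,"ty":-155,"tz":-18}]' 0 20
python3 -m crank '[{"tx":50,"ty":-30},{"tx":100,"ty":-60},{"tx":125,"ty":-110},{"tx":150,"ty":-165},{"tx":175,"ty":-220}]'
python3 -c "
from h import *
rows([orb(2.75,.26)])"
```

```text
[600, -699, -19] [0.568 0.201 0.26 ]$[0]: bad value
$[0]: bad value
```

```bash
python3 -m crank '[{"tx":50,"ty":-31,"tz":-6,"turn":0},{"tx":100,"ty":-62,"tz":-12,"turn":0},{"tx":150,"ty":-93,"tz":-18,"turn":0},{"tx":200,"ty":-124,"tz":-18,"turn":0},{"tx":250,"ty":-155,"tz":-18,"turn":0}]' 0 20
python3 -c "
from h import *
rows([[.45,-.33,.26],orb(2.75,.26)])"
```

```text
time: 2.08
position: [0.3699, -0.4127, 0.26]
tool_rot: [3.114, 0.407, 0.001]
ft_force: [0.5, -0.0, -0.5]
grip_width: 0.515
grip_force: 0.0
[99, -59, 0] [ 0.45 -0.33  0.26]
[349, -543, -1] [0.568 0.201 0.26 ]
```

```bash
python3 -m crank '[{"tx":50,"ty":-30,"tz":0,"turn":0},{"tx":100,"ty":-60,"tz":0,"turn":0},{"tx":127,"ty":-112,"tz":0,"turn":0},{"tx":154,"ty":-164,"tz":0,"turn":0},{"tx":181,"ty":-216,"tz":0,"turn":0}]'
python3 -m crank '[{"tx":28,"ty":-54,"tz":0,"turn":0},{"tx":56,"ty":-108,"tz":0,"turn":0},{"tx":84,"ty":-163,"tz":0,"turn":0},{"tx":112,"ty":-217,"tz":0,"turn":0},{"tx":140,"ty":-271,"tz":0,"turn":0}]'
python3 -c "
from h import *
rows([orb(2.75,.26),orb(2.75,.187)])"
```

```text
time: 2.7
position: [0.4885, -0.157, 0.2598]
tool_rot: [3.114, 0.407, 0.001]
ft_force: [1.2, -0.8, 0.1]
grip_width: 0.019
grip_force: 0.0
time: 3.32
position: [0.5542, 0.1405, 0.2599]
tool_rot: [3.115, 0.406, 0.002]
ft_force: [-0.1, 0.3, -0.0]
grip_width: 0.008
grip_force: 0.0
[29, -55, 0] [0.568 0.201 0.26 ]
[28, -55, 73] [0.568 0.201 0.187]
```

```bash
python3 -m crank '[{"tx":29,"ty":-55,"tz":0,"turn":0},{"tx":29,"ty":-55,"tz":0,"turn":0},{"tx":29,"ty":-55,"tz":25,"turn":0},{"tx":29,"ty":-55,"tz":50,"turn":0},{"tx":29,"ty":-55,"tz":73,"turn":0}]'
python3 -c "
from h import *
rows([orb(b,.187) for b in (3.0,3.15,3.3,3.5,3.7)])
s=ctrl.get_state();print(s['ft_force'],s['position'])
p,X=cloud('side');cv2.imwrite('pics/s1.png',cv2.resize(p[150:270,130:290],None,fx=4.5,fy=4.5)[:,:,::-1])"
```

```text
time: 3.95
position: [0.5679, 0.198, 0.1857]
tool_rot: [3.114, 0.404, -0.0]
ft_force: [0.5, -0.0, 0.3]
grip_width: 0.007
grip_force: 0.0
[-5, 7, -1] [0.564 0.19  0.187]
[-8, 14, -1] [0.564 0.183 0.187]
[-9, 21, -1] [0.565 0.175 0.187]
[-9, 31, -1] [0.567 0.166 0.187]
[-7, 40, -1] [0.571 0.158 0.187]
[ 0.47846954 -0.00817384  0.27115635] [0.56788967 0.19795171 0.18569061]
```

View pics/s1.png

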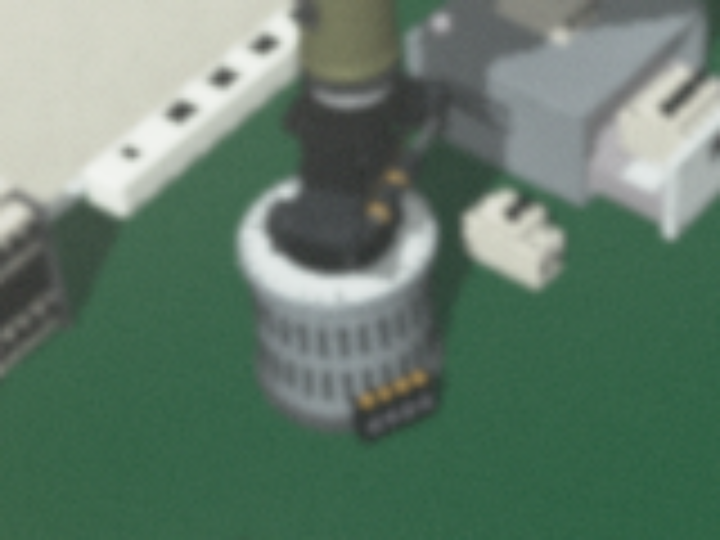

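The fingertips (crop (385,195)) are seated in the gap on the robot's side with no contact force. Starting the orbit.

```bash
python3 -m crank '[{"tx":-5,"ty":7,"tz":-1,"turn":0},{"tx":-8,"ty":14,"tz":-1,"turn":0},{"tx":-9,"ty":21,"tz":-1,"turn":0},{"tx":-9,"ty":31,"tz":-1,"turn":0},{"tx":-7,"ty":40,"tz":-1,"turn":0}]'
python3 -c "
from h import *
rows([orb(b,.187) for b in (3.9,4.1,4.3,4.5,4.7)])"
```

```text
time: 4.62
position: [0.5713, 0.1596, 0.188]
tool_rot: [-3.114, -0.408, -0.001]
ft_force: [0.2, 4.8, 0.5]
grip_width: 0.005
grip_force: 2.0
[3, 11, 1] [0.577 0.15  0.187]
[9, 19, 1] [0.584 0.144 0.187]
[15, 25, 1] [0.593 0.139 0.187]
[23, 31, 1] [0.602 0.136 0.187]
[32, 34, 1] [0.611 0.135 0.187]
```

```bash
python3 -m crank '[{"tx":3,"ty":10,"tz":0,"turn":0},{"tx":8,"ty":18,"tz":0,"turn":0},{"tx":15,"ty":24,"tz":0,"turn":0},{"tx":22,"ty":29,"tz":0,"turn":0},{"tx":31,"ty":32,"tz":0,"turn":0}]'
python3 -c "
from h import *
rows([orb(b,.187) for b in (4.9,5.05,5.2,5.35)])
p,X=cloud('top');cv2.imwrite('pics/t1.png',cv2.resize(p[115:210,150:270],None,fx=5,fy=5)[:,:,::-1])
for c in ('top','side'):print([(np.round(x['xyz'],3),round(x['confidence'],2)) for x in ctrl.mark_of(c,'knob_pointer')])"
```

```text
time: 5.25
position: [0.6095, 0.1353, 0.187]
tool_rot: [3.115, 0.406, -0.003]
ft_force: [-3.6, 0.3, 0.2]
grip_width: 0.005
grip_force: 1.6
[11, 2, 0] [0.621 0.136 0.187]
[18, 2, 0] [0.628 0.138 0.187]
[25, 1, 0] [0.634 0.141 0.187]
[32, -1, 0] [0.641 0.144 0.187]
[]
[]
```

```bash
python3 -m crank '[{"tx":11,"ty":2,"tz":0,"turn":0},{"tx":18,"ty":2,"tz":0,"turn":0},{"tx":25,"ty":1,"tz":0,"turn":0},{"tx":31,"ty":-1,"tz":0,"turn":0},{"tx":31,"ty":-1,"tz":0,"turn":0}]'
python3 -c "
from h import *
rows([orb(b,.187) for b in (5.45,5.55,5.65,5.75,5.85,5.95,6.05)])"
```

```text
time: 6.02
position: [0.6403, 0.1452, 0.1877]
tool_rot: [-3.115, -0.407, -0.003]
ft_force: [-0.1, 0.2, 0.1]
grip_width: 0.011
grip_force: 0.1
[4, -1, 1] [0.644 0.147 0.187]
[9, -4, 1] [0.648 0.151 0.187]
[12, -6, 1] [0.651 0.155 0.187]
[16, -10, 1] [0.653 0.159 0.187]
[19, -13, 1] [0.656 0.163 0.187]
[22, -17, 1] [0.657 0.167 0.187]
[25, -21, 1] [0.659 0.172 0.187]
```

```bash
python3 -c "
from h import *
p,X=cloud('top');cv2.imwrite('pics/t2.png',cv2.resize(p[115:210,150:270],None,fx=5,fy=5,interpolation=2)[:,:,::-1])
for c in ('top','side'):
  ctrl.get_image(c)
  print([(np.round(x['xyz'],3),round(x['confidence'],2)) for x in ctrl.mark_of(c,'knob_pointer')])"
```

```text
[(array([0.607, 0.237, 0.177]), 0.77)]
[(array([0.602, 0.236, 0.178]), 0.69)]
```

View pics/t2.png

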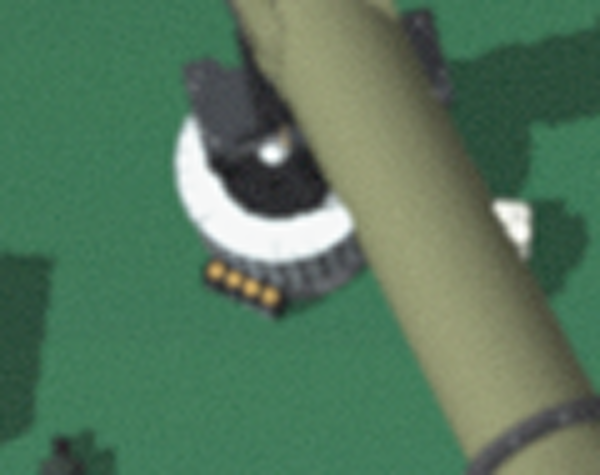

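The gripper covers the knob's back right in this crop, but the pointer estimate (bearing about 1.70) puts the knob near 0.56 rad. I'll approach the click in small steps.

```bash
python3 -m crank '[{"tx":4,"ty":-1,"tz":0,"turn":0},{"tx":8,"ty":-4,"tz":0,"turn":0},{"tx":12,"ty":-6,"tz":0,"turn":0},{"tx":12,"ty":-6,"tz":0,"turn":0}]'
python3 -m crank '[{"tx":2,"ty":-2,"tz":0,"turn":0},{"tx":4,"ty":-4,"tz":0,"turn":0}]'
python3 -m crank '[{"tx":1,"ty":-1,"tz":0,"turn":0},{"tx":2,"ty":-2,"tz":0,"turn":0}]'
python3 -c "
from h import *
rows([orb(b,.187) for b in (5.75,5.8,5.85,5.9,5.95,6.0,6.05)])"
```

```text
time: 6.78
position: [0.6498, 0.1544, 0.1874]
tool_rot: [-3.115, -0.407, -0.001]
ft_force: [-0.2, -1.2, 0.2]
grip_width: 0.007
grip_force: 0.4
time: 7.02
position: [0.652, 0.1571, 0.1873]
tool_rot: [3.113, 0.405, -0.002]
ft_force: [-1.9, -6.4, 1.3]
grip_width: 0.005
grip_force: 2.6
time: 7.28
position: [0.6534, 0.1583, 0.1872]
tool_rot: [3.111, 0.403, -0.003]
ft_force: [-2.3, -7.0, 1.1]
grip_width: 0.009
grip_force: 3.1
[0, 0, 0] [0.653 0.159 0.187]
[2, -2, 0] [0.655 0.161 0.187]
[3, -4, 0] [0.656 0.163 0.187]
[5, -6, 0] [0.657 0.165 0.187]
[6, -8, 0] [0.657 0.167 0.187]
[7, -10, 0] [0.658 0.17  0.187]
[9, -12, 0] [0.659 0.172 0.187]
```

```bash
for i in 1; do
python3 -m crank '[{"tx":1,"ty":-2,"tz":0,"turn":0},{"tx":1,"ty":-2,"tz":0,"turn":0}]'
python3 -m crank '[{"tx":1,"ty":-2,"tz":0,"turn":0},{"tx":1,"ty":-2,"tz":0,"turn":0}]'
python3 -m crank '[{"tx":0,"ty":-2,"tz":0,"turn":0},{"tx":0,"ty":-2,"tz":0,"turn":0}]'
done | grep -E "posi|ft_f"
```

```text
position: [0.6541, 0.1602, 0.1872]
ft_force: [-1.4, -6.9, 1.8]
position: [0.6547, 0.1631, 0.1872]
ft_force: [0.8, -4.8, 0.3]
position: [0.6545, 0.1676, 0.1876]
ft_force: [0.5, -0.2, 0.4]
```

The force peaked and then vanished, so the knob has clicked over. Now pressing it onto the stop.

```bash
{ python3 -m crank '[{"tx":0,"ty":-1,"tz":0,"turn":0},{"tx":0,"ty":-1,"tz":0,"turn":0}]'
python3 -m crank '[{"tx":0,"ty":-1,"tz":0,"turn":0},{"tx":0,"ty":-1,"tz":0,"turn":0}]'
python3 -m crank '[{"tx":0,"ty":-1,"tz":0,"turn":0},{"tx":0,"ty":-1,"tz":0,"turn":0}]'; } | grep -E "posi|ft_f"
```

```text
position: [0.6539, 0.1689, 0.1878]
ft_force: [2.2, -1.5, 1.0]
position: [0.6539, 0.169, 0.1877]
ft_force: [2.2, -2.2, 0.9]
position: [0.6539, 0.169, 0.1877]
ft_force: [2.8, -4.1, 0.7]
```

```bash
{ python3 -m crank '[{"tx":0,"ty":-2,"tz":0,"turn":0},{"tx":0,"ty":-2,"tz":0,"turn":0}]'
python3 -m crank '[{"tx":0,"ty":-2,"tz":0,"turn":0},{"tx":0,"ty":-2,"tz":0,"turn":0}]'; } | grep -E "posi|ft_f"
python3 -c "
from h import *
for c in ('top','side'):
  ctrl.get_image(c)
  print([(np.round(x['xyz'],3),round(x['confidence'],2)) for x in ctrl.mark_of(c,'knob_pointer')])"
```

```text
position: [0.6538, 0.1691, 0.1878]
ft_force: [2.5, -7.3, 1.7]
position: [0.6538, 0.1693, 0.1877]
ft_force: [3.8, -9.4, 2.1]
[(array([0.578, 0.226, 0.178]), 0.55), (array([ 0.663, -0.187,  0.11 ]), 0.4)]
[(array([0.578, 0.224, 0.176]), 0.93), (array([ 0.456, -0.185,  0.061]), 0.47)]
```

The pointer bears 2.25 rad, which is the zero stop. Raising the push to about 18 N and holding it.

```bash
{ python3 -m crank '[{"tx":0,"ty":-2,"tz":0,"turn":0},{"tx":0,"ty":-3,"tz":0,"turn":0},{"tx":0,"ty":-3,"tz":0,"turn":0}]'
python3 -m crank '[{"tx":0,"ty":-2,"tz":0,"turn":0},{"tx":0,"ty":-2,"tz":0,"turn":0},{"tx":0,"ty":-2,"tz":0,"turn":0},{"tx":0,"ty":-2,"tz":0,"turn":0}]'; } | grep -E "time|posi|ft_f"
```

```text
time: 9.85
position: [0.6538, 0.1694, 0.1878]
ft_force: [3.6, -13.0, 3.2]
time: 10.35
position: [0.6537, 0.1695, 0.1878]
ft_force: [4.2, -16.1, 3.2]
```

```bash
{ python3 -m crank '[{"tx":0,"ty":0,"tz":0,"turn":0},{"tx":0,"ty":8,"tz":0,"turn":0},{"tx":0,"ty":14,"tz":0,"turn":0},{"tx":0,"ty":22,"tz":0,"turn":0},{"tx":0,"ty":22,"tz":0,"turn":0}]'
python3 -m crank '[{"tx":0,"ty":0,"tz":-25,"turn":0},{"tx":0,"ty":0,"tz":-72,"turn":0},{"tx":0,"ty":0,"tz":-72,"turn":0}]'; } | grep -E "time|posi|ft_f"
python3 -c "
from h import *
rows([[.39,-.184,.26],[.39,-.184,.08]])"
```

```text
time: 10.98
position: [0.6562, 0.158, 0.1873]
ft_force: [-0.0, 0.0, -0.3]
time: 11.35
position: [0.6578, 0.1602, 0.2642]
ft_force: [-0.7, 0.5, 0.6]
[-348, 263, 1] [ 0.39  -0.184  0.26 ]
[-349, 264, 181] [ 0.39  -0.184  0.08 ]
```

```bash
{ python3 -m crank '[{"tx":-44,"ty":33,"tz":0,"turn":0.5},{"tx":-87,"ty":66,"tz":0,"turn":1},{"tx":-131,"ty":99,"tz":0,"turn":2},{"tx":-174,"ty":132,"tz":0,"turn":3},{"tx":-218,"ty":164,"tz":0,"turn":3.4}]'; } | grep -E "time|posi|ft_f"
python3 -c "
from h import *
rows([[.39,-.184,.26],[.39,-.184,.08]])
s=ctrl.get_state(); print(R.from_rotvec(s['tool_rot']).as_matrix()[:,0])"
```

```text
time: 11.98
position: [0.4863, -0.0574, 0.2587]
ft_force: [0.4, -1.0, -0.2]
[-91, 130, -1] [ 0.39  -0.184  0.26 ]
[-91, 130, 179] [ 0.39  -0.184  0.08 ]
[ 9.99274736e-01 -3.80713225e-02 -7.59832587e-04]
```

```bash
{ python3 -m crank '[{"tx":-30,"ty":43,"tz":0,"turn":0},{"tx":-60,"ty":87,"tz":0,"turn":0},{"tx":-91,"ty":130,"tz":0,"turn":0},{"tx":-91,"ty":130,"tz":50,"turn":0},{"tx":-91,"ty":130,"tz":100,"turn":0}]'
python3 -m crank '[{"tx":0,"ty":0,"tz":40,"turn":0},{"tx":0,"ty":0,"tz":80,"turn":0},{"tx":0,"ty":0,"tz":80,"turn":0}]'; } | grep -E "time|posi|ft_f"
python3 -c "
from h import *
for c in ('top','side'):
  p,_=ctrl.get_image(c)
  for q in ('drawer_face','drawer_home','testbox','knob_pointer'):print(c,q,[(np.round(x['xyz'],3),round(x['confidence'],2)) for x in ctrl.mark_of(c,q)])
p,_=ctrl.get_image('side');cv2.imwrite('pics/s2.png',cv2.resize(p[110:260,170:350],None,fx=4,fy=4,interpolation=2)[:,:,::-1])
"
```

```text
time: 12.6
position: [0.3918, -0.1834, 0.1582]
ft_force: [-0.0, 0.2, 0.3]
time: 12.98
position: [0.3893, -0.1811, 0.0766]
ft_force: [-0.4, 0.6, 0.1]
top drawer_face [(array([ 0.454, -0.184,  0.054]), 0.7)]
top drawer_home [(array([ 0.541, -0.183,  0.054]), 0.94)]
top testbox [(array([ 0.61 , -0.186,  0.002]), 0.97)]
top knob_pointer [(array([0.578, 0.225, 0.179]), 0.85), (array([ 0.664, -0.188,  0.11 ]), 0.64)]
side drawer_face [(array([ 0.455, -0.186,  0.058]), 0.58)]
side drawer_home [(array([ 0.541, -0.189,  0.059]), 0.62)]
side testbox [(array([ 0.61 , -0.189, -0.004]), 0.84), (array([0.576, 0.224, 0.176]), 0.32)]
side knob_pointer [(array([0.574, 0.226, 0.178]), 0.71), (array([ 0.297,  0.35 , -0.   ]), 0.32), (array([ 0.634, -0.45 ,  0.002]), 0.32)]
```

View pics/s2.png

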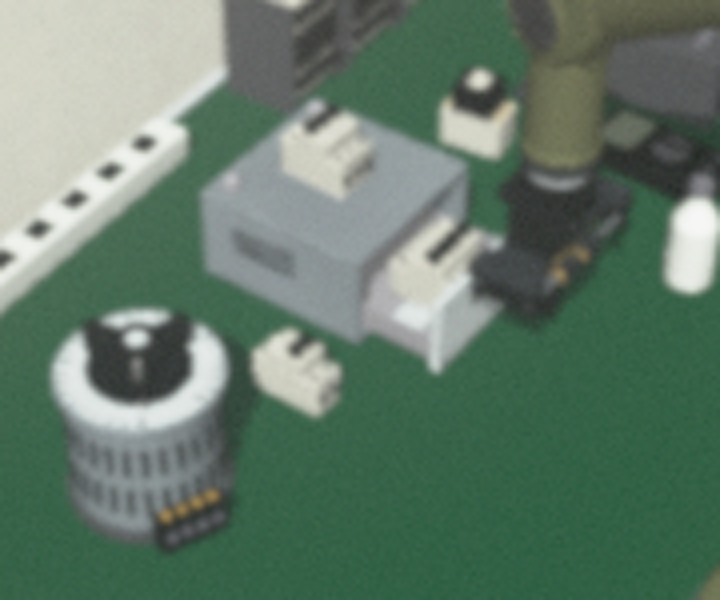

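The knob stays at zero with its pointer towards the camera at crop (137,370). The gripper stands clear in front of the drawer plate. Pushing the drawer at moderate speed first.

```bash
{ python3 -m crank '[{"tx":20,"ty":2,"tz":-3,"turn":0},{"tx":40,"ty":3,"tz":-3,"turn":0},{"tx":47,"ty":3,"tz":-3,"turn":0},{"tx":53,"ty":3,"tz":-3,"turn":0},{"tx":59,"ty":3,"tz":-3,"turn":0}]'
python3 -m crank '[{"tx":7,"ty":0,"tz":0,"turn":0},{"tx":14,"ty":0,"tz":0,"turn":0},{"tx":21,"ty":0,"tz":0,"turn":0},{"tx":28,"ty":0,"tz":0,"turn":0},{"tx":35,"ty":0,"tz":0,"turn":0}]'; } | grep -E "time|posi|ft_f"
```

```text
time: 14.15
position: [0.45, -0.1882, 0.0822]
ft_force: [-2.5, 0.7, 1.2]
time: 14.78
position: [0.4864, -0.1896, 0.0825]
ft_force: [-1.8, 0.8, -0.3]
```

```bash
{ python3 -m crank '[{"tx":7,"ty":0,"tz":0,"turn":0},{"tx":14,"ty":0,"tz":0,"turn":0},{"tx":21,"ty":0,"tz":0,"turn":0},{"tx":26,"ty":0,"tz":0,"turn":0},{"tx":28,"ty":0,"tz":0,"turn":0}]'
python3 -m crank '[{"tx":2,"ty":0,"tz":0,"turn":0},{"tx":3,"ty":0,"tz":0,"turn":0}]'
python3 -m crank '[{"tx":2,"ty":0,"tz":0,"turn":0},{"tx":3,"ty":0,"tz":0,"turn":0}]'; 
python3 -m crank '[{"tx":2,"ty":0,"tz":0,"turn":0},{"tx":3,"ty":0,"tz":0,"turn":0}]'; 
} | grep -E "time|posi|ft_f"
```

```text
time: 15.4
position: [0.5145, -0.1907, 0.0827]
ft_force: [-1.5, 1.6, -0.1]
time: 15.65
position: [0.5168, -0.1908, 0.0826]
ft_force: [-1.9, 0.6, 1.8]
time: 15.9
position: [0.5184, -0.1909, 0.0825]
ft_force: [-7.4, 1.9, 5.8]
time: 16.15
position: [0.5205, -0.191, 0.0824]
ft_force: [-9.2, 3.3, 6.9]
```

```bash
{ python3 -m crank '[{"tx":1,"ty":0,"tz":0,"turn":0},{"tx":2,"ty":0,"tz":0,"turn":0}]'
python3 -m crank '[{"tx":1,"ty":0,"tz":0,"turn":0},{"tx":2,"ty":0,"tz":0,"turn":0}]'; 
python3 -m crank '[{"tx":1,"ty":0,"tz":0,"turn":0},{"tx":2,"ty":0,"tz":0,"turn":0}]'; 
} | grep -E "time|posi|ft_f"
```

```text
time: 16.4
position: [0.5227, -0.191, 0.0824]
ft_force: [-8.6, 0.8, 4.9]
time: 16.65
position: [0.5273, -0.1913, 0.0826]
ft_force: [0.0, 0.1, -0.5]
time: 16.9
position: [0.5287, -0.1916, 0.0827]
ft_force: [-4.3, -0.7, 2.6]
```

The catch is passed. Now pressing the drawer onto its stop.

```bash
{ python3 -m crank '[{"tx":1,"ty":0,"tz":0,"turn":0},{"tx":2,"ty":0,"tz":0,"turn":0}]'
python3 -m crank '[{"tx":1,"ty":0,"tz":0,"turn":0},{"tx":2,"ty":0,"tz":0,"turn":0}]'; 
python3 -m crank '[{"tx":1,"ty":0,"tz":0,"turn":0},{"tx":1,"ty":0,"tz":0,"turn":0}]'; 
} | grep -E "time|posi|ft_f"
```

```text
time: 17.15
position: [0.5288, -0.1916, 0.0823]
ft_force: [-9.2, 0.2, 6.1]
time: 17.4
position: [0.5288, -0.1916, 0.082]
ft_force: [-14.0, 0.7, 9.0]
time: 17.65
position: [0.5288, -0.1916, 0.0818]
ft_force: [-15.7, 1.9, 10.5]
```

```bash
{ python3 -m crank '[{"tx":0.5,"ty":0,"tz":0,"turn":0},{"tx":0.5,"ty":0,"tz":0,"turn":0},{"tx":0.5,"ty":0,"tz":0,"turn":0},{"tx":0.5,"ty":0,"tz":0,"turn":0}]'
python3 -m crank '[{"tx":-5,"ty":0,"tz":0,"turn":0},{"tx":-15,"ty":0,"tz":0,"turn":0},{"tx":-50,"ty":0,"tz":0,"turn":0},{"tx":-90,"ty":0,"tz":0,"turn":0},{"tx":-110,"ty":0,"tz":0,"turn":0}]' 
python3 -m crank '[{"tx":0,"ty":0,"tz":-50,"turn":0},{"tx":0,"ty":0,"tz":-100,"turn":0},{"tx":0,"ty":0,"tz":-150,"turn":0},{"tx":0,"ty":0,"tz":-150,"turn":0}]'; 
} | grep -E "time|posi|ft_f"
python3 -c "
from h import *
for c in ('top','side'):
  p,_=ctrl.get_image(c);cv2.imwrite(f'pics/{c}9.png',cv2.resize(p[100:280,140:380],None,fx=3.2,fy=3.2,interpolation=2)[:,:,::-1])
  for q in ('drawer_face','drawer_home','knob_pointer','breaker_mid','breaker_top','bottle'):print(c,q,[(np.round(x['xyz'],3),round(x['confidence'],2)) for x in ctrl.mark_of(c,q)[:1]])
"
```

```text
time: 18.15
position: [0.5288, -0.1916, 0.0818]
ft_force: [-16.2, 1.1, 11.0]
time: 18.77
position: [0.4228, -0.1874, 0.0824]
ft_force: [0.9, -0.2, -0.3]
time: 19.27
position: [0.4274, -0.1883, 0.2372]
ft_force: [0.3, 0.7, -0.0]
top drawer_face [(array([ 0.536, -0.186,  0.051]), 0.73)]
top drawer_home [(array([ 0.539, -0.186,  0.054]), 0.72)]
top knob_pointer [(array([0.578, 0.225, 0.178]), 0.66)]
top breaker_mid [(array([0.568, 0.003, 0.001]), 0.44)]
top breaker_top [(array([ 0.612, -0.189,  0.001]), 0.68)]
top bottle [(array([ 0.322, -0.372, -0.002]), 0.7)]
side drawer_face [(array([ 0.538, -0.188,  0.053]), 0.88)]
side drawer_home [(array([ 0.54 , -0.186,  0.059]), 0.59)]
side knob_pointer [(array([0.575, 0.228, 0.176]), 0.96)]
side breaker_mid [(array([ 0.569,  0.005, -0.003]), 0.58)]
side breaker_top [(array([ 0.663, -0.188,  0.106]), 0.56)]
side bottle [(array([ 0.321, -0.375,  0.002]), 0.7)]
```

View pics/side9.png

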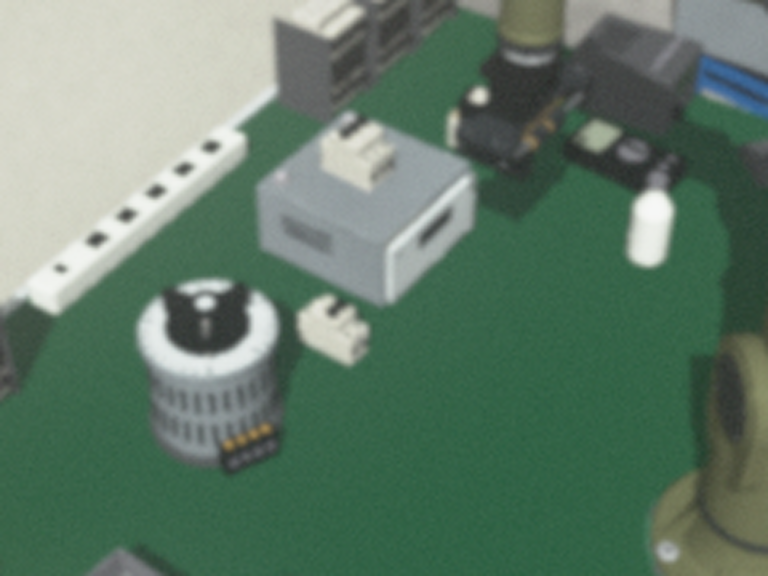

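The drawer plate sits flush at crop (430,230), the knob pointer is at zero at (207,325), the loose parts I checked haven't moved, and the arm is clear. Handing in.

```bash
python3 -c "
from bench import ctrl
print(ctrl.close_job())"
```

```text
the job is handed in; nothing more can be done
None
```

I turned the knob through its click to the zero stop and pressed it at about 16 N, then pushed the drawer home over its catch and pressed it at about 16 N; the job is handed in at about 20 s, and no verdict came back.

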